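# Count three glass gems through the gate of a counting tray

### The arm

A 6-joint arm with a two-finger parallel gripper is mounted at the origin on the work surface. World frame = base frame: x ahead of the robot, y to its left, z up, the work surface at z = 0. Lengths are in m, angles in rad, forces in N, time in s.
With the tool pointing down it reaches from about 0.325 to 0.9 m from the base axis. Payload 3.5 kg.
Tool frame: the origin (TCP) lies between the finger pads; the fingertips stand 22 mm ahead of it and the grasp point (between the pads) lies 3 mm ahead of it (env.tip_reach is the z of the fingertips in the tool frame, in m); z points along the fingers, y is the line along which they close (so a half turn about z gives the same grasp; the last joint's range is limited). The gripper opens to 85 mm and grips with 20 to 120 N. Pads are 22 mm wide; open, the fingers measure 114 mm over their backs; the gripper's body (76 mm by 85 mm) begins 54 mm behind the grasp point. The pads swing forward as they close: fully open they stand 13 mm farther back than shut.
Start: joints at [-1.396, 0.276, -0.026, 1.268, 0, 1.467], TCP at [0.171, -0.601, 0.253] pointing down, gripper open.
Joint ranges: [-3.12, 3.12], [-0.85, 1.88], [-1.08, 1.24], [-1.95, 2.15], [-1.57, 1.53], [-3.14, 3.14]. Speed limits (rad/s): [2.57, 2.57, 3.14, 3.14, 3.14, 3.14].

### API

Orientations are given as a 3x3 rotation matrix whose columns are the frame's x, y, z axes.
In Python, from station import env gives the robot as it stands.
- The arm moves only by the shell command python3 -m creep 'ROWS'. ROWS is text: rows parted by semicolons, each of 7 numbers parted by spaces: the shift along the tool's x, y, z in units of 0.15 m (1.0 is 0.15 m), then the turn, a rotation vector about the tool's x, y, z in units of 180 degrees (1.0 is 180 degrees), then the opening, from -1 (shut) to 1 (fully open). A call has 1 to 8 rows; each row is the pose to reach, as a shift and turn from the pose commanded when the call began, along the tool's axes at that moment, turning the shorter way round; what a row does not reach only later rows make up. A row lasts 1/10 s, in which the tool goes at most 50 mm and 8.59 degrees, less where a joint would pass 70% of its speed; a pose out of reach is approached as far as the arm can. A call with a number of a shift or a turn outside -1 to 1 is refused whole. A call with a gripper value outside its range is refused whole. The fingers move at their own pace and stop on an object; the grip force is fixed at half the most. Time passes only in rows, so rows that repeat a pose let the fingers close. It gives the time, the measured TCP pose, the force, the opening and the grip force at its end, in the units of the state.
- env.get_state(): the state, without advancing time (a new reading comes with each control period).
- env.camera(name): name is "scene" or "top"; returns (picture, depth): 480x640x3 uint8, red, green, blue; 480x640 float32, m along the optical axis (not along the pixel's ray), 0 where there is no reading.
- env.calibration(name): a dict with "fx", "fy", "cx", "cy" (pixels), "xyz" and "orientation" of the camera in the world. Camera axes: x right, y down, z forward; pixel columns grow to the right and rows downward; lengths in m; the calibration is good to about 2 mm. A picture is of the moment at which its call begins. calibration takes no time and is no camera call.
- env.finish_job(): hands the job in; it is judged then, once.
The state is a dict: "t": time; "joint_positions": joint angles; "qvel": joint speeds; "effort": joint torques, N m; "tool_pos": TCP position; "orientation": TCP orientation; "contact_force": force on the tool from outside, world axes, zero at the start; "wrist_torque": the same for the moment, N m; "finger_gap": finger opening in m; "grasp_force": force on a finger pad.
Only numpy, scipy, OpenCV 4.12 (cv2) and the standard library are available. Lean on these libraries where they do the work, as an engineer would, in place of code of your own. Each camera call takes 0.05 s, during which the arm holds its last target. There are 200 camera calls.

### The job

Count the three round glass gems into the catch box for a mosaic kit: with the fingertips, sweep them one at a time across the counting tray and out through the narrow gate, so that each drops into the box beyond it before the next one goes. Only push, never pick a piece up; the two square tiles stay on the tray (a nudge does no harm), and everything around the tray stays where it is.

Things in the scene. Friction and masses are not known exactly. Their poses are not given: they have to be found in the camera images.
- tray: Counting tray, fixed: white board inside a pale-wood fence (8 mm thick, 18 mm high), a plywood catch box at one end. Origin: on the table under the board's middle; z up, +y out through the gate to the box. Level floor 55 mm above the table. Fence inner faces: y = -130 mm (back), x = +-130 mm up to y = 52 mm, then straight cheeks, a funnel, from (+-130, 52) to (+-20, 132) mm.
- gate (a point): Middle of the gate, the 40 mm gap left between the ends of the two cheeks, at floor level: (0, 132, 55) mm in the tray's frame, axes as the tray's. The floor ends in a square edge at y = 140 mm, straight above the catch box: a gem tips over it by itself once its middle is some 5 mm past that edge.
- catch_box (a point): Middle of the cork bottom of the catch box: (0, 175, 6) mm in the tray's frame, axes as the tray's. The box is open on top; inside it reaches x +-32 mm and y 140 to 210 mm; its three outer walls rise 73 mm above the table, 18 mm above the tray floor.
- gem_a_mid (a point): A round glass gem lying on the tray (one of three): flat below, domed above, 32 mm across, 13.5 mm high, about 20 g. This point is on its axis 6.5 mm above its underside. Its side is upright from 2.5 to 7.5 mm above the floor. It slides when pushed and stops when the push stops.
- gem_b_mid (a point): A round glass gem lying on the tray (one of three): flat below, domed above, 32 mm across, 13.5 mm high, about 20 g. This point is on its axis 6.5 mm above its underside. Its side is upright from 2.5 to 7.5 mm above the floor. It slides when pushed and stops when the push stops.
- gem_c_mid (a point): A round glass gem lying on the tray (one of three): flat below, domed above, 32 mm across, 13.5 mm high, about 20 g. This point is on its axis 6.5 mm above its underside. Its side is upright from 2.5 to 7.5 mm above the floor. It slides when pushed and stops when the push stops.
- tile_a_mid (a point): A square glass mosaic tile lying on the tray among the gems (one of two): 25 x 25 x 8 mm, 12 g. This point is its centre, 4 mm above the tray floor. Not to be counted: stays on the tray.
- tile_b_mid (a point): A square glass mosaic tile lying on the tray among the gems (one of two): 25 x 25 x 8 mm, 12 g. This point is its centre, 4 mm above the tray floor. Not to be counted: stays on the tray.
- glue: Upright white glue bottle, 48 mm across, 150 mm high, near the tray's catch box end; origin under its middle. Bystander.
- jar: Lidded amber glass jar, 64 mm across, 75 mm high, near the tray's catch box end; origin under its middle. Bystander.
- nippers: Tile nippers lying flat behind the back fence of the tray, about 145 x 65 mm, 16 mm high; origin under the pivot, x towards the jaws. Bystander.
- plate: White paper plate heaped with loose-looking bits of glass (one piece), 180 mm across, about 25 mm high; origin under its middle. Bystander.
- keys: Car keys on a ring with a black fob, lying flat, about 130 x 45 mm, 12 mm high; origin at the ring. Bystander.
- marker: Marker pen lying flat, 135 x 14 mm, 13 mm high; origin under it 20 mm from its middle, x towards the cap. Bystander.
Mind the look-alikes: they are no part of the job. Leave any purple look-alike of the part that bears gem_a_mid alone.

How it is judged:
By the outcome, as a careful person would: the job done as asked, in the order asked, and still so for the second after the job is handed in, with the robot touching nothing.
It also fails if it takes over 62 s, if anything falls off the work surface, if the arm or the gripper's body presses on something with over 40 N, if the wrist force passes 120 N, or if a joint passes its speed limit or range.

## Working session

There is one attempt and no reset: what is moved stays moved. The work goes in short steps, Python scripts to look and compute and a shell command to move; the robot and the scene stay as the last step left them, time stands still between calls to the robot, and variables do not carry over. Pictures are saved under pics/ and viewed, at most 10 in all, crops included, and the job is handed in when it is done.

```bash
mkdir -p pics; ls; python3 - <<'E'
from station import env
import cv2,numpy as np
for n in("scene","top"):
    p,d=env.camera(n); cv2.imwrite(f"pics/{n}0.png",p[:,:,::-1]); c=env.calibration(n); print(n,c)
    np.save(f"pics/{n}0d.npy",d)
s=env.get_state(); print(s, env.tip_reach)
E
```

```text
pics
scene {'fx': 530.7211058192644, 'fy': 530.7211058192644, 'cx': 313.1533823424012, 'cy': 238.88085879646172, 'xyz': array([ 1.32621962, -0.00776394,  0.73093061]), 'orientation': array([[-0.05067638,  0.66783292, -0.74258407],
       [ 0.9986953 ,  0.02920102, -0.0418927 ],
       [-0.00629311, -0.74373819, -0.6684414 ]])}
top {'fx': 445.4194830939195, 'fy': 445.4194830939195, 'cx': 316.72408497547343, 'cy': 236.90078631058486, 'xyz': array([ 0.52361604, -0.05479762,  0.909985  ]), 'orientation': array([[-0.00713511, -0.99909075,  0.04203281],
       [-0.99967883,  0.00814887,  0.02399661],
       [-0.02431731, -0.04184809, -0.99882802]])}
{'t': 0.1, 'joint_positions': array([-1.39641769e+00,  2.77088559e-01, -2.77325237e-02,  1.26800650e+00,
       -4.85285331e-05,  1.46743341e+00]), 'qvel': array([ 0.00023276, -0.00222148,  0.002578  ,  0.00077296, -0.00098239,
        0.00027248]), 'effort': array([ 2.49428849e-04, -4.46708322e+01,  2.96128517e+01,  8.43871851e-03,
       -1.25964834e-04,  6.52617715e-06]), 'tool_pos': array([ 0.17125053, -0.60039631,  0.25225712]), 'orientation': array([[ 9.61677138e-01,  2.74184101e-01, -4.00206770e-04],
       [ 2.74184346e-01, -9.61675089e-01,  1.99202544e-03],
       [ 1.61312825e-04, -2.02541576e-03, -9.99997936e-01]]), 'contact_force': array([ 0.44453602,  0.55270942, -0.03667683]), 'wrist_torque': array([ 0.06217896,  0.00357713, -0.06033961]), 'grasp_force': 0.0, 'finger_gap': 0.08546388460541561} 0.022
```

View pics/scene0.png

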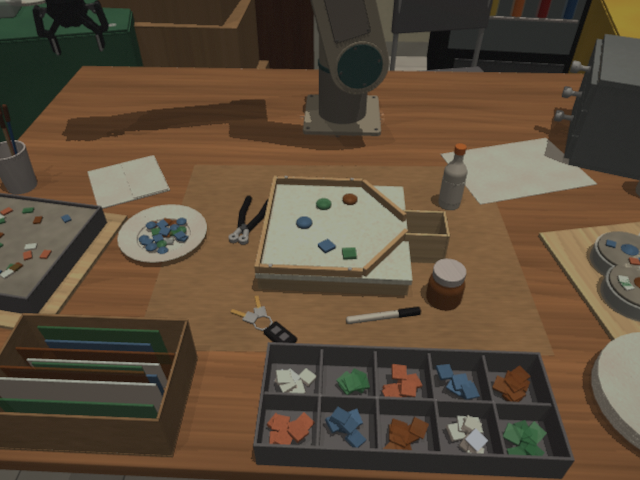

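View pics/top0.png

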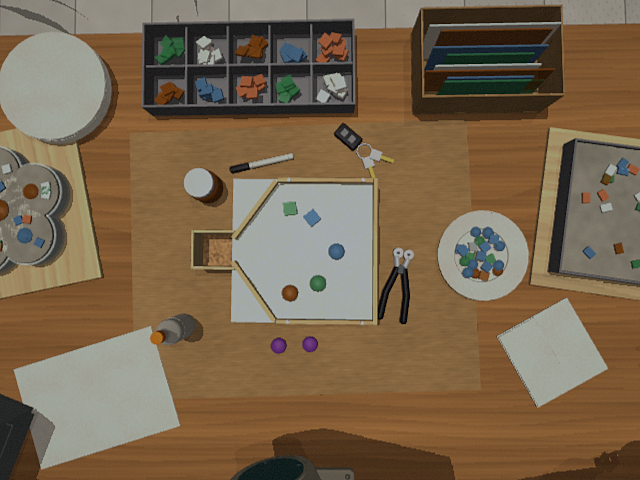

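The top view shows the tray with its gate facing image-left, towards world +y.
- **Gems on the tray:** blue (336,251), green (318,284) and brown (290,293).
- **Tiles:** green (290,208) and blue (312,217).
- **Look-alikes:** purple domes off the tray at (278,345) and (310,344), plus glass on the plate (480,250) and more in the far trays. All of these stay put.

I choose the three round pieces on the white board.

```bash
cat > h.py <<'E'
import numpy as np,cv2
from station import env
T,S=env.calibration("top"),env.calibration("scene")
def ray(c,u,v):
    return c["orientation"]@np.array([(u-c["cx"])/c["fx"],(v-c["cy"])/c["fy"],1.])
def onplane(c,u,v,z):
    d=ray(c,u,v); return c["xyz"]+d*(z-c["xyz"][2])/d[2]
def tri(ut,us):
    a,b=ray(T,*ut),ray(S,*us); k=np.linalg.lstsq(np.c_[a,-b],S["xyz"]-T["xyz"],rcond=None)[0]
    p,q=T["xyz"]+a*k[0],S["xyz"]+b*k[1]; return (p+q)/2,np.linalg.norm(p-q)
def blobs(p,box,smin=70,amin=60):
    x0,y0,x1,y1=box; hsv=cv2.cvtColor(p[y0:y1,x0:x1],cv2.COLOR_RGB2HSV)
    m=((hsv[:,:,1]>smin)&(hsv[:,:,2]>30)).astype(np.uint8); m=cv2.morphologyEx(m,cv2.MORPH_OPEN,np.ones((3,3)))
    n,l,st,ce=cv2.connectedComponentsWithStats(m)
    return [(ce[i]+[x0,y0],st[i,4],int(np.median(hsv[:,:,0][l==i]))) for i in range(1,n) if amin<st[i,4]<600]
E
python3 - <<'E'
from h import *
t=cv2.imread("pics/top0.png")[:,:,::-1].copy(); s=cv2.imread("pics/scene0.png")[:,:,::-1].copy()
print("top",[(b[0].round(1),b[1],b[2]) for b in blobs(t,(236,184,374,318))])
print("scene",[(b[0].round(1),b[1],b[2]) for b in blobs(s,(275,185,385,268),90,40)])
g=t.astype(int)
w=((t.max(2).astype(int)-t.min(2)<35)&(t.min(2)>120)).astype(np.uint8)
L=[];
for r in list(range(186,226))+list(range(275,318)):
    c=np.where(w[r,215:280])[0]; L.append((215+c[0]-.5,r))
U=[(c,170+np.where(w[170:200,c])[0][0]-.5) for c in range(236,262)]
D=[(c,300+np.where(w[300:340,c])[0][-1]+.5) for c in range(236,262)]
def ln(P):
    vx,vy,x,y=cv2.fitLine(np.array(P,np.float32),cv2.DIST_HUBER,0,.01,.01).ravel(); return np.cross([x,y,1],[x+vx,y+vy,1])
def X(a,b):
    k=np.cross(a,b); return k[:2]/k[2]
l,u,d=ln(L),ln(U),ln(D); A,B=X(l,u),X(l,d); print("corners",A,B)
a,b=onplane(T,*A,.055),onplane(T,*B,.055); print(a,b,np.linalg.norm(a-b))
o=t[165:355,185:395]; o=cv2.resize(o,None,fx=2.8,fy=2.8,interpolation=2)
e=s[165:285,235:455]; e=cv2.resize(e,(588,321),interpolation=2)
can=np.zeros((600,800,3),np.uint8); o=cv2.resize(o,(400,362)); can[:362,:400]=o; can[:218,400:]=cv2.resize(e,(400,218)); 
cv2.imwrite("pics/crop1.png",can[:370,:,::-1])
E
```

```text
top [(array([254.8, 209.2]), np.int32(342), 22), (array([289.9, 208.2]), np.int32(150), 65), (array([311.9, 217.4]), np.int32(152), 104), (array([336.1, 251.1]), np.int32(187), 104), (array([254.2, 291.3]), np.int32(341), 22), (array([317.6, 283. ]), np.int32(193), 66), (array([289.6, 292.7]), np.int32(201), 14)]
scene [(array([373.6, 192.5]), np.int32(201), 16), (array([349.4, 198.8]), np.int32(126), 13), (array([323.1, 203.2]), np.int32(49), 63), (array([303.6, 222.1]), np.int32(119), 104), (array([326. , 245.7]), np.int32(115), 104), (array([348.6, 253. ]), np.int32(79), 63), (array([375.9, 259.6]), np.int32(168), 16), (array([291.6, 266.3]), np.int32(91), 16)]
corners [233.00851742 178.5       ] [230.35256931 321.5       ]
[0.6743918  0.12749347 0.055     ] [0.39875275 0.13239394 0.055     ] 0.2756826087174859
```

View pics/crop1.png

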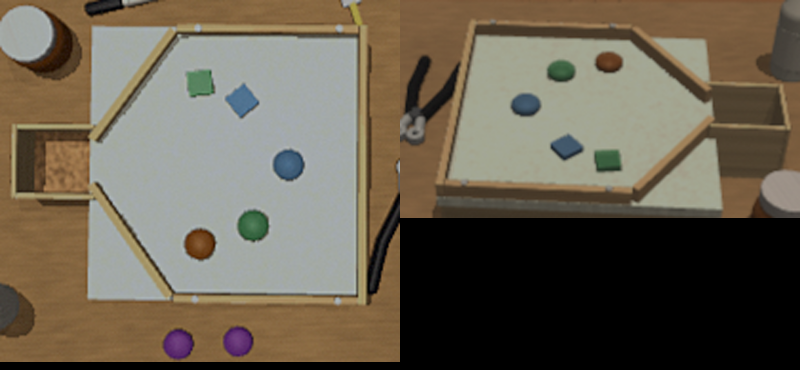

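The crop confirms three domed gems, brown, green and blue, on the board, two square tiles well clear of them, and the purple pair outside the fence. The board width casts to 275.7 mm, which matches 276 mm at z = 55 mm. Next are the tray frame and the two-view heights.

```bash
cat >> h.py <<'E'
a,b=np.array([.6744,.1275]),np.array([.3988,.1324])
ex=(a-b)/np.linalg.norm(a-b); ey=np.array([-ex[1],ex[0]]); O=(a+b)/2-.140*ey
def tray(p): return np.r_[(np.asarray(p[:2])-O)@ex,(np.asarray(p[:2])-O)@ey]*1e3
def world(p): return O+(ex*p[0]+ey*p[1])/1e3
def pose():
    s=env.get_state(); R=s["orientation"]
    # creep units to go to tray point (x,y mm) with tip height z (m)
    print("t",round(s["t"],2),"tray",tray(s["tool_pos"]).round(1),"tipz mm",round((s["tool_pos"][2]-env.tip_reach)*1e3,1),"gap",round(s["finger_gap"]*1e3,1),"F",s["contact_force"].round(1),"yaw",np.degrees(np.arctan2(ex@R[:2,0],ey@R[:2,0])).round(1),"q",s["joint_positions"].round(2))
    return s
def go(s,x,y,z=None):
    d=np.r_[world((x,y))-s["tool_pos"][:2],0 if z is None else z+env.tip_reach-s["tool_pos"][2]]
    print((x,y),"units",(s["orientation"].T@d/.15).round(3))
def gems(tag=None):
    p,_=env.camera("top")
    if tag: cv2.imwrite(f"pics/{tag}.png",p[:,:,::-1])
    for c,n,h in blobs(p,(192,184,374,318)):
        if n<330: print(c.round(0),n,"hue",h,tray(onplane(T,*c,.061)).round(1))
E
python3 - <<'E'
from h import *
print("O",O,"tray yaw",np.degrees(np.arctan2(ex[1],ex[0])))
for n,t,s in [("brown",(289.6,292.7),(349.4,198.8)),("green",(317.6,283),(323.1,203.2)),("blue",(336.1,251.1),(303.6,222.1)),("tileB",(311.9,217.4),(326,245.7)),("tileG",(289.9,208.2),(348.6,253))]:
    p,e=tri(t,s); print(n,"z",p[2].round(4),"err",round(e,4),"tri",tray(p).round(1),"plane",tray(onplane(T,*t,.061)).round(1))
s=pose(); print(s["orientation"].round(3))
E
```

```text
O [ 0.53411128 -0.01002788] tray yaw -1.0185767161622636
brown z 0.0595 err 0.0006 tri [-81.1  27. ] plane [-81.   26.5]
green z 0.0605 err 0.0004 tri [-62.  -26.3] plane [-62.  -26.5]
blue z 0.0595 err 0.0001 tri [ -1.  -61.1] plane [ -1.  -61.1]
tileB z 0.0583 err 0.0004 tri [ 63.1 -14. ] plane [ 62.9 -14.3]
tileG z 0.0584 err 0.0004 tri [80.5 28.5] plane [80.2 28.1]
t 0.1 tray [-352.3 -596.7] tipz mm 230.3 gap 85.5 F [ 0.4  0.6 -0. ] yaw 73.1 q [-1.4   0.28 -0.03  1.27 -0.    1.47]
[[ 0.962  0.274 -0.   ]
 [ 0.274 -0.962  0.002]
 [ 0.    -0.002 -1.   ]]
```

```bash
python3 -m creep '1 -0.77 0 0 0 -0.4 -0.55; 1 -0.77 0 0 0 -0.4 -0.55; 1 -0.77 0 0 0 -0.4 -0.55; 1 -0.77 0 0 0 -0.4 -0.55; 1 -0.77 0 0 0 -0.4 -0.55; 1 -0.77 0 0 0 -0.4 -0.55; 1 -0.77 0 0 0 -0.4 -0.55; 1 -0.77 0 0 0 -0.4 -0.55'
python3 - <<'E'
from h import *
s=pose(); go(s,-1,-102,.1)
E
```

```text
t: 0.9
tool_pos: [0.284, -0.4482, 0.2528]
orientation: [[0.086, 0.996, -0.0], [0.996, -0.086, 0.001], [0.001, -0.001, -1.0]]
contact_force: [0.1, -0.4, 0.7]
finger_gap: 0.0193
grasp_force: 0.0
t 0.9 tray [-242.3 -442.6] tipz mm 230.8 gap 19.3 F [ 0.1 -0.4  0.7] yaw 3.9 q [-1.13  0.11 -0.23  1.23 -0.    0.53]
(-1, -102) units [2.375 1.45  0.873]
```

```bash
python3 -m creep '0.4 0.25 0 0 0 -0.021 -0.55; 0.8 0.48 0 0 0 -0.021 -0.55; 0.8 0.48 0 0 0 -0.021 -0.55; 0.8 0.48 0 0 0 -0.021 -0.55; 0.8 0.48 0 0 0 -0.021 -0.55'; python3 -m creep '0.4 0.25 0 0 0 0 -0.55; 0.8 0.48 0 0 0 0 -0.55; 0.8 0.48 0 0 0 0 -0.55; 0.8 0.48 0 0 0 0 -0.55'
python3 - <<'E'
from h import *
s=pose(); go(s,-1,-102,.1)
E
```

```text
t: 1.4
tool_pos: [0.367, -0.3352, 0.253]
orientation: [[0.025, 1.0, -0.001], [1.0, -0.025, 0.0], [0.0, -0.001, -1.0]]
contact_force: [0.6, -0.3, 0.0]
finger_gap: 0.0192
grasp_force: 0.0
t: 1.8
tool_pos: [0.4432, -0.2159, 0.2531]
orientation: [[0.023, 1.0, 0.0], [1.0, -0.023, 0.001], [0.001, 0.0, -1.0]]
contact_force: [0.3, 0.8, -0.2]
finger_gap: 0.0192
grasp_force: 0.0
t 1.8 tray [ -87.2 -207.5] tipz mm 231.1 gap 19.2 F [ 0.3  0.8 -0.2] yaw 0.3 q [-0.59  0.04 -0.3   1.22  0.    1.01]
(-1, -102) units [0.706 0.571 0.875]
```

```bash
python3 -m creep '0.35 0.29 0 0 0 0 -0.55; 0.705 0.57 0 0 0 0 -0.55; 0.705 0.57 0 0 0 0 -0.55; 0.705 0.57 0.3 0 0 0 -0.55; 0.705 0.57 0.6 0 0 0 -0.55; 0.705 0.57 0.87 0 0 0 -0.55; 0.705 0.57 0.87 0 0 0 -0.55; 0.705 0.57 0.87 0 0 0 -0.55'
python3 - <<'E'
from h import *
s=pose(); go(s,-1,-102,.0585); gems("p1")
p,_=env.camera("scene"); cv2.imwrite("pics/p2.png",cv2.resize(p[130:280,220:460],(800,500))[:,:,::-1])
E
```

```text
t: 2.6
tool_pos: [0.5297, -0.1159, 0.1226]
orientation: [[0.029, 1.0, -0.002], [1.0, -0.029, 0.0], [0.0, -0.002, -1.0]]
contact_force: [0.0, -1.4, 0.5]
finger_gap: 0.0193
grasp_force: 0.0
t 2.6 tray [  -2.5 -105.9] tipz mm 100.6 gap 19.3 F [ 0.  -1.4  0.5] yaw 0.6 q [-0.33  0.24 -0.37  0.96 -0.    1.27]
(-1, -102) units [0.026 0.01  0.281]
[290. 208.] 150 hue 65 [80.1 28.1]
[312. 217.] 152 hue 104 [ 62.9 -14.2]
[336. 251.] 181 hue 104 [ -0.8 -60.6]
[318. 283.] 191 hue 66 [-61.9 -26.5]
[290. 293.] 198 hue 14 [-81.3  26.5]
```

View pics/p2.png

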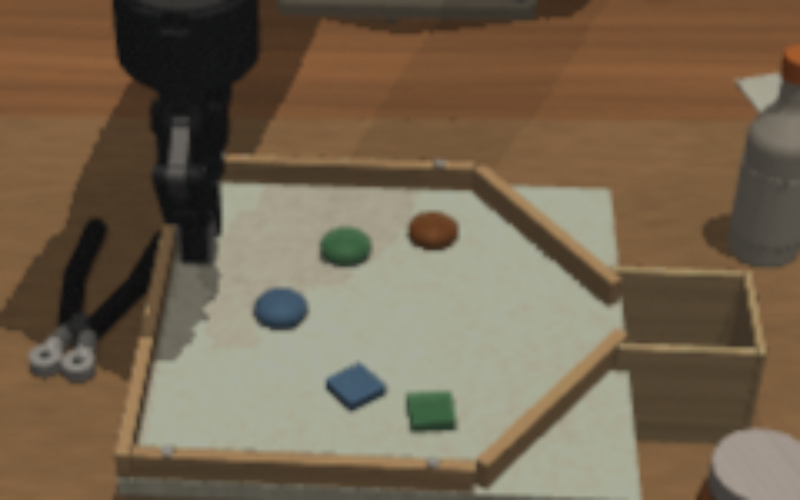

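```bash
python3 -m creep '0.015 0.01 0.14 0 0 0 -0.55; 0.015 0.01 0.277 0 0 0 -0.55; 0.015 0.01 0.277 0 0 0 -0.55; 0.015 0.01 0.277 0 0 0 -0.55'
python3 - <<'E'
from h import *
s=pose(); go(s,-1,60,.0585)
E
```

```text
t: 3.1
tool_pos: [0.5332, -0.1131, 0.0832]
orientation: [[0.027, 1.0, 0.003], [1.0, -0.027, -0.001], [-0.001, 0.003, -1.0]]
contact_force: [-0.8, 0.7, 0.5]
finger_gap: 0.0191
grasp_force: 0.0
t 3.1 tray [   0.9 -103.1] tipz mm 61.2 gap 19.1 F [-0.8  0.7  0.5] yaw 0.5 q [-0.33  0.28 -0.41  0.88 -0.    1.27]
(-1, 60) units [ 1.087 -0.023  0.017]
```

```bash
python3 -m creep '0 -0.01 0.02 0 0 0 -0.55; 0.08 -0.01 0.02 0 0 0 -0.55; 0.15 -0.01 0.02 0 0 0 -0.55; 0.22 -0.01 0.02 0 0 0 -0.55; 0.29 -0.01 0.02 0 0 0 -0.55; 0.36 -0.01 0.02 0 0 0 -0.55; 0.42 -0.01 0.02 0 0 0 -0.55; 0.42 -0.01 0.02 0 0 0 -0.55'
python3 - <<'E'
from h import *
s=pose(); go(s,-1,100,.0585); gems("p3")
E
```

```text
t: 3.9
tool_pos: [0.5319, -0.048, 0.0781]
orientation: [[0.025, 1.0, -0.0], [1.0, -0.025, 0.001], [0.001, -0.0, -1.0]]
contact_force: [-0.5, 0.5, -0.6]
finger_gap: 0.0191
grasp_force: 0.0
t 3.9 tray [ -1.6 -38. ] tipz mm 56.1 gap 19.1 F [-0.5  0.5 -0.6] yaw 0.4 q [-0.21  0.27 -0.43  0.86  0.    1.38]
(-1, 100) units [ 0.92  -0.003 -0.015]
```

View pics/p3.png

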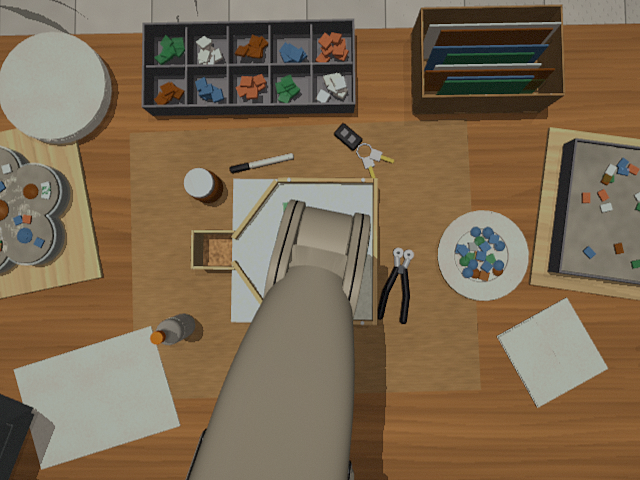

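The arm covers the tray from above, with the gripper over about (320,240), so I'll use the scene camera while pushing.

```bash
cat >> h.py <<'E'
def gs(tag=None):
    p,_=env.camera("scene")
    if tag: cv2.imwrite(f"pics/{tag}.png",cv2.resize(p[130:280,220:460],(800,500))[:,:,::-1])
    for c,n,h in blobs(p,(268,185,445,268),90,20):
        if h<12 or 15<h<30: continue
        print(c.round(0),n,"hue",h,tray(onplane(S,*c,.060)).round(1))
E
python3 - <<'E'
from h import *
gs("p4")
E
```

```text
[349. 199.] 128 hue 13 [-80.3  27.2]
[328. 222.] 116 hue 104 [ -2.4 -13.9]
[326. 246.] 111 hue 104 [ 64.5 -13.7]
[348. 253.] 79 hue 63 [82.1 28.4]
```

```bash
python3 -m creep '0.07 0 -0.01 0 0 0 -0.55; 0.14 0 -0.01 0 0 0 -0.55; 0.21 -0.01 -0.01 0 0 0 -0.55; 0.28 -0.01 -0.01 0 0 0 -0.55; 0.35 -0.01 -0.01 0 0 0 -0.55; 0.42 -0.01 -0.01 0 0 0 -0.55; 0.49 -0.01 -0.01 0 0 0 -0.55; 0.56 -0.01 -0.01 0 0 0 -0.55'
python3 -m creep '0.06 0 0 0 0 0 -0.55; 0.12 0 0 0 0 0 -0.55; 0.18 0 0 0 0 0 -0.55; 0.24 0 0 0 0 0 -0.55; 0.3 0 0 0 0 0 -0.55; 0.33 0 0 0 0 0 -0.55; 0.33 0 0 0 0 0 -0.55'
python3 - <<'E'
from h import *
s=pose(); go(s,0,100,.0585); gs("p5")
E
```

```text
t: 4.8
tool_pos: [0.5329, 0.0356, 0.0798]
orientation: [[0.027, 1.0, 0.0], [1.0, -0.027, -0.0], [-0.0, 0.0, -1.0]]
contact_force: [-0.5, 0.1, -0.7]
finger_gap: 0.0191
grasp_force: 0.1
t: 5.5
tool_pos: [0.5342, 0.0847, 0.0797]
orientation: [[0.026, 1.0, -0.0], [1.0, -0.026, 0.0], [0.0, -0.0, -1.0]]
contact_force: [-0.2, -0.1, 0.8]
finger_gap: 0.0193
grasp_force: 0.0
t 5.5 tray [-1.6 94.7] tipz mm 57.7 gap 19.3 F [-0.2 -0.1  0.8] yaw 0.5 q [ 0.04  0.28 -0.42  0.87  0.    1.63]
(0, 100) units [ 0.035  0.01  -0.005]
[349. 199.] 131 hue 12 [-80.9  27.4]
[324. 203.] 63 hue 63 [-64.2 -25. ]
[396. 225.] 108 hue 104 [ -2.9 120.1]
[326. 246.] 109 hue 104 [ 64.5 -13.8]
[349. 253.] 79 hue 63 [82.3 28.8]
```

```bash
python3 -m creep '0.02 0.013 0 0 0 0 -0.55; 0.04 0.015 0 0 0 0 -0.55; 0.04 0.015 0 0 0 0 -0.55; -0.05 0.015 0 0 0 0 -0.55; -0.05 0.015 0 0 0 0 -1; -0.05 0.015 0 0 0 0 -1; -0.05 0.015 0 0 0 0 -1'
python3 - <<'E'
from h import *
s=pose(); go(s,0,124,.0585); gs()
E
```

```text
t: 6.25
tool_pos: [0.5362, 0.0763, 0.0797]
orientation: [[0.028, 1.0, -0.0], [1.0, -0.028, 0.0], [0.0, -0.0, -1.0]]
contact_force: [-0.0, -0.4, 0.3]
finger_gap: -0.0003
grasp_force: 0.0
t 6.25 tray [ 0.6 86.3] tipz mm 57.7 gap -0.3 F [-0.  -0.4  0.3] yaw 0.6 q [ 0.02  0.28 -0.42  0.87  0.    1.62]
(0, 124) units [ 0.251 -0.006 -0.005]
[349. 199.] 132 hue 12 [-80.8  27.4]
[324. 202.] 62 hue 63 [-66.2 -25. ]
[398. 226.] 109 hue 104 [ -0.6 122.8]
[326. 246.] 111 hue 104 [ 65.  -13.9]
[349. 253.] 81 hue 63 [82.1 28.5]
```

```bash
python3 -m creep '0.06 -0.006 -0.005 0 0 0 -1; 0.12 -0.006 -0.005 0 0 0 -1; 0.16 -0.006 -0.005 0 0 0 -1; 0.2 -0.006 -0.005 0 0 0 -1; 0.24 -0.006 -0.005 0 0 0 -1; 0.265 -0.006 -0.005 0 0 0 -1; 0.265 -0.006 -0.005 0 0 0 -1'
python3 - <<'E'
from h import *
s=pose(); gs("p6")
E
```

```text
t: 7.0
tool_pos: [0.5364, 0.1169, 0.0805]
orientation: [[0.026, 1.0, -0.0], [1.0, -0.026, 0.0], [0.0, -0.0, -1.0]]
contact_force: [1.1, -0.1, -0.2]
finger_gap: -0.0001
grasp_force: 0.0
t 7.0 tray [  0.  126.9] tipz mm 58.5 gap -0.1 F [ 1.1 -0.1 -0.2] yaw 0.5 q [ 0.1   0.29 -0.4   0.88  0.    1.69]
[349. 199.] 132 hue 12 [-80.8  27.4]
[324. 203.] 49 hue 63 [-62.9 -25.3]
[326. 246.] 108 hue 104 [ 64.4 -13.8]
[349. 253.] 72 hue 63 [81.2 28.5]
```

View pics/p6.png

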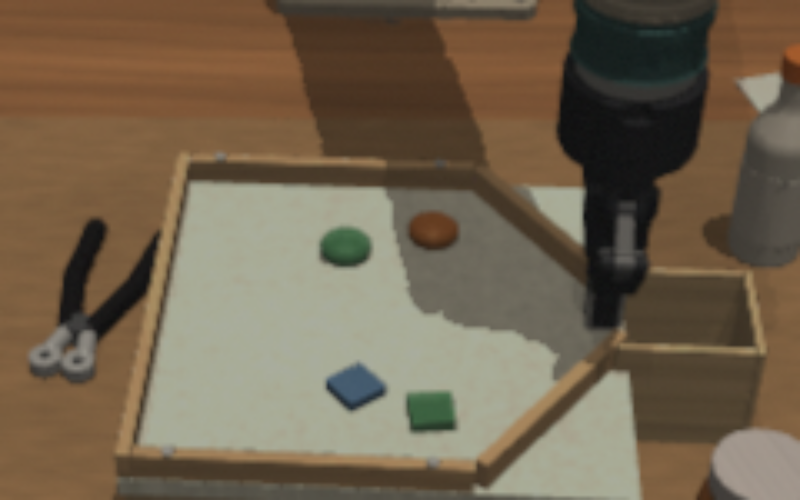

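Blue went out through the gate. Only green, brown and the two tiles remain on the board. Next I go behind green and push it at 45° towards the centreline.

```bash
python3 -m creep '0 0 -0.28 0 0 0 -1; -0.2 -0.1 -0.28 0 0 0.25 -0.55; -0.9 -0.6 -0.28 0 0 0.25 -0.55; -0.9 -0.6 -0.28 0 0 0.25 -0.55; -0.9 -0.6 -0.28 0 0 0.25 -0.55; -0.9 -0.6 -0.28 0 0 0.25 -0.55; -0.9 -0.6 -0.28 0 0 0.25 -0.55; -0.9 -0.6 -0.28 0 0 0.25 -0.55'
python3 - <<'E'
from h import *
s=pose(); go(s,-91,-56,.095)
p,_=env.camera("top"); hs=cv2.cvtColor(p[236:266,196:232],cv2.COLOR_RGB2HSV); print("blue px in box",((abs(hs[:,:,0].astype(int)-104)<8)&(hs[:,:,1]>70)).sum())
E
```

```text
t: 7.85
tool_pos: [0.4426, -0.0168, 0.1226]
orientation: [[0.727, 0.687, 0.0], [0.687, -0.727, -0.0], [0.0, 0.0, -1.0]]
contact_force: [0.1, 0.1, -0.4]
finger_gap: 0.0189
grasp_force: 0.0
t 7.85 tray [-91.4  -8.4] tipz mm 100.6 gap 18.9 F [ 0.1  0.1 -0.4] yaw 45.6 q [-0.18  0.07 -0.58  0.93 -0.    2.2 ]
(-91, -56) units [-0.22   0.229  0.037]
blue px in box 183
```

Blue lies in the box. Move behind green and lower.

```bash
python3 -m creep '-0.22 0.23 0 0 0 0 -0.55; -0.22 0.23 0 0 0 0 -0.55; -0.22 0.23 0.1 0 0 0 -0.55; -0.22 0.23 0.28 0 0 0 -0.55; -0.22 0.23 0.28 0 0 0 -0.55; -0.22 0.23 0.28 0 0 0 -0.55'
python3 - <<'E'
from h import *
s=pose(); go(s,-91,-56,.0583); gs()
E
```

```text
t: 8.5
tool_pos: [0.442, -0.0635, 0.0804]
orientation: [[0.725, 0.688, -0.002], [0.688, -0.725, 0.001], [-0.001, -0.002, -1.0]]
contact_force: [-0.6, 1.1, 0.4]
finger_gap: 0.0194
grasp_force: 0.0
t 8.5 tray [-91.1 -55.1] tipz mm 58.4 gap 19.4 F [-0.6  1.1  0.4] yaw 45.5 q [-0.29  0.13 -0.61  0.83  0.    2.09]
(-91, -56) units [-0.004  0.005  0.001]
[349. 199.] 126 hue 13 [-80.4  27.3]
[323. 203.] 46 hue 63 [-63.3 -25.6]
[326. 246.] 109 hue 104 [ 64.5 -13.9]
[349. 253.] 76 hue 63 [81.  28.6]
```

```bash
python3 -m creep '0.09 0 0 0 0 0 -0.55; 0.18 0 0 0 0 0 -0.55; 0.27 0 0 0 0 0 -0.55; 0.36 0 0 0 0 0 -0.55; 0.45 0 0 0 0 0 -0.55; 0.54 0 0 0 0 0 -0.55; 0.62 0 0 0 0 0 -0.55; 0.69 0 0 0 0 0 -0.55'
python3 -m creep '0 0 0 0 0 0 -0.55; -0.08 0 0 0 0 0 -0.55; -0.16 0 0 0 0 0 -0.55; -0.16 0 0 0 0 0 -0.55'
python3 - <<'E'
from h import *
s=pose(); go(s,0,0,.0583); gs("p7")
E
```

```text
t: 9.35
tool_pos: [0.5185, 0.008, 0.0804]
orientation: [[0.726, 0.688, -0.0], [0.688, -0.726, -0.0], [-0.0, -0.0, -1.0]]
contact_force: [-0.4, -0.3, -0.3]
finger_gap: 0.0189
grasp_force: 0.3
t: 9.75
tool_pos: [0.4975, -0.0104, 0.08]
orientation: [[0.727, 0.686, -0.003], [0.686, -0.727, -0.0], [-0.002, -0.002, -1.0]]
contact_force: [-0.8, 1.0, -0.2]
finger_gap: 0.0191
grasp_force: 0.0
t 9.75 tray [-36.6  -1. ] tipz mm 58.0 gap 19.1 F [-0.8  1.  -0.2] yaw 45.7 q [-0.15  0.22 -0.51  0.85 -0.    2.23]
(0, 0) units [ 0.179  0.165 -0.003]
[351. 199.] 102 hue 12 [-79.9  29.9]
[353. 224.] 61 hue 63 [-1.6 35.5]
[326. 246.] 113 hue 104 [ 65.  -13.9]
[349. 253.] 80 hue 63 [82.2 28.8]
```

```bash
python3 -m creep '-0.05 0.06 0 0 0 -0.25 -0.55; 0.11 0.23 0 0 0 -0.25 -0.55; 0.11 0.23 0 0 0 -0.25 -0.55; 0.11 0.23 0 0 0 -0.25 -0.55; 0.11 0.23 0 0 0 -0.25 -0.55; 0.11 0.23 0 0 0 -0.25 -0.55; 0.11 0.23 0 0 0 -0.25 -0.55'
python3 - <<'E'
from h import *
s=pose(); go(s,0,98,.0583); gs("p8")
E
```

```text
t: 10.5
tool_pos: [0.5359, -0.0233, 0.0806]
orientation: [[0.028, 1.0, 0.0], [1.0, -0.028, 0.0], [0.0, 0.0, -1.0]]
contact_force: [0.7, 0.8, -0.2]
finger_gap: 0.0189
grasp_force: 0.0
t 10.5 tray [  2.  -13.2] tipz mm 58.6 gap 18.9 F [ 0.7  0.8 -0.2] yaw 0.6 q [-0.16  0.27 -0.43  0.87  0.    1.43]
(0, 98) units [ 0.741 -0.021  0.002]
[349. 199.] 127 hue 13 [-80.5  27.2]
[353. 224.] 59 hue 63 [-0.4 35.7]
[326. 246.] 108 hue 104 [ 64.4 -13.6]
[349. 253.] 79 hue 63 [81.8 29.1]
```

Brown hasn't moved and green is at (-0.5, 36). Push straight to the gate.

```bash
python3 -m creep '0.08 -0.018 0 0 0 0 -0.55; 0.16 -0.018 0 0 0 0 -0.55; 0.24 -0.018 0 0 0 0 -0.55; 0.32 -0.018 0 0 0 0 -0.55; 0.4 -0.02 0 0 0 0 -0.55; 0.48 -0.02 0 0 0 0 -0.55; 0.56 -0.02 0 0 0 0 -0.55; 0.64 -0.02 0 0 0 0 -0.55'
python3 -m creep '0.06 0 0 0 0 0 -0.55; 0.1 0 0 0 0 0 -0.55; 0.1 0 0 0 0 0 -0.55; 0.02 0 0 0 0 0 -0.55; 0.02 0 0 0 0 0 -1; 0.02 0 0 0 0 0 -1; 0.02 0 0 0 0 0 -1'
python3 - <<'E'
from h import *
s=pose(); go(s,0,126,.0583); gs("p9")
E
```

```text
t: 11.35
tool_pos: [0.5356, 0.0742, 0.0805]
orientation: [[0.027, 1.0, 0.0], [1.0, -0.027, -0.0], [-0.0, 0.0, -1.0]]
contact_force: [-0.5, -0.2, -0.1]
finger_gap: 0.0191
grasp_force: 0.0
t: 12.05
tool_pos: [0.5357, 0.0755, 0.0805]
orientation: [[0.028, 1.0, -0.0], [1.0, -0.028, 0.0], [0.0, -0.0, -1.0]]
contact_force: [-0.5, -0.0, 0.3]
finger_gap: -0.0001
grasp_force: 0.0
t 12.05 tray [ 0.1 85.6] tipz mm 58.5 gap -0.1 F [-0.5 -0.   0.3] yaw 0.6 q [ 0.02  0.28 -0.42  0.87  0.    1.62]
(0, 126) units [ 0.269 -0.003  0.001]
[349. 199.] 132 hue 12 [-80.8  27.4]
[398. 225.] 43 hue 63 [ -4.2 122.6]
[326. 245.] 109 hue 104 [ 64.3 -13.7]
[349. 253.] 75 hue 63 [81.5 28.8]
```

```bash
python3 -m creep '0.06 -0.003 0 0 0 0 -1; 0.12 -0.003 0 0 0 0 -1; 0.16 -0.003 0 0 0 0 -1; 0.2 -0.003 0 0 0 0 -1; 0.24 -0.003 0 0 0 0 -1; 0.275 -0.003 0 0 0 0 -1; 0.275 -0.003 0 0 0 0 -1'
python3 - <<'E'
from h import *
s=pose(); gs()
E
python3 -m creep '0 0 -0.28 0 0 0 -1; -0.2 -0.1 -0.28 0 0 0.25 -0.55; -0.7 -0.65 -0.28 0 0 0.25 -0.6; -0.7 -0.65 -0.28 0 0 0.25 -0.6; -0.7 -0.65 -0.28 0 0 0.25 -0.6; -0.7 -0.65 -0.28 0 0 0.25 -0.6; -0.7 -0.65 -0.28 0 0 0.25 -0.6; -0.7 -0.65 -0.28 0 0 0.25 -0.6'
python3 - <<'E'
from h import *
s=pose(); go(s,-101,7,.095); gs()
p,_=env.camera("top"); hs=cv2.cvtColor(p[236:266,196:232],cv2.COLOR_RGB2HSV).astype(int)
for h in(65,104): print(h,"px in box",((abs(hs[:,:,0]-h)<8)&(hs[:,:,1]>70)).sum())
E
```

```text
t: 12.8
tool_pos: [0.5364, 0.1181, 0.0805]
orientation: [[0.026, 1.0, 0.0], [1.0, -0.026, 0.0], [0.0, 0.0, -1.0]]
contact_force: [0.8, 0.5, 0.0]
finger_gap: 0.0002
grasp_force: 0.0
t 12.8 tray [ -0.  128.1] tipz mm 58.5 gap 0.2 F [0.8 0.5 0. ] yaw 0.5 q [ 0.1   0.29 -0.4   0.88  0.    1.7 ]
[349. 199.] 131 hue 12 [-80.9  27.4]
[326. 246.] 112 hue 104 [ 65.  -13.8]
[349. 253.] 83 hue 63 [81.8 29. ]
t: 13.65
tool_pos: [0.4359, 0.0146, 0.1227]
orientation: [[0.726, 0.687, 0.0], [0.687, -0.726, -0.0], [0.0, 0.0, -1.0]]
contact_force: [-0.5, 0.2, -0.2]
finger_gap: 0.0172
grasp_force: 0.0
t 13.65 tray [-98.6  22.8] tipz mm 100.7 gap 17.2 F [-0.5  0.2 -0.2] yaw 45.6 q [-0.11  0.06 -0.59  0.93 -0.    2.27]
(-101, 7) units [-0.085  0.064  0.038]
[349. 199.] 132 hue 13 [-80.9  27.1]
[326. 246.] 114 hue 104 [ 65.1 -13.7]
[349. 253.] 80 hue 63 [81.7 28.8]
65 px in box 100
104 px in box 141
```

Both are in the box. Now brown, lowering carefully between it and the side fence.

```bash
python3 -m creep '-0.077 0.064 0 0 0 0 -0.6; -0.077 0.064 0 0 0 0 -0.6; -0.077 0.064 0 0 0 0 -0.6; -0.077 0.064 0.1 0 0 0 -0.6; -0.077 0.064 0.17 0 0 0 -0.6; -0.077 0.064 0.2 0 0 0 -0.6'
python3 - <<'E'
from h import *
s=pose(); go(s,-100,8,.0585); gs("p10")
E
```

```text
t: 14.35
tool_pos: [0.4332, 0.0006, 0.0913]
orientation: [[0.726, 0.688, -0.002], [0.688, -0.726, 0.001], [-0.001, -0.002, -1.0]]
contact_force: [-1.0, 0.1, 0.5]
finger_gap: 0.0171
grasp_force: 0.0
t 14.35 tray [-101.1    8.8] tipz mm 69.3 gap 17.1 F [-1.   0.1  0.5] yaw 45.5 q [-0.15  0.09 -0.63  0.85  0.    2.23]
(-100, 8) units [0.001 0.009 0.072]
[349. 199.] 128 hue 13 [-80.6  27.1]
[326. 246.] 114 hue 104 [ 64.7 -13.6]
[349. 253.] 76 hue 63 [82.2 29.1]
```

View pics/p10.png

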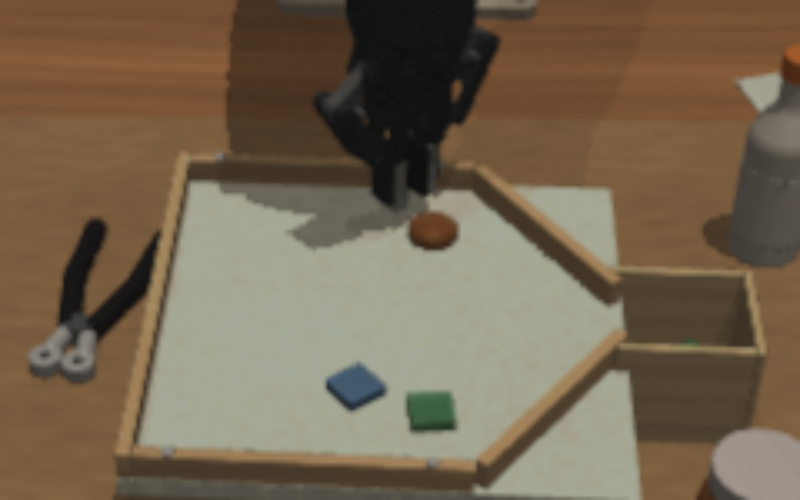

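The fingers stand between fence and brown (405,185), with no contact. Lower and push.

```bash
python3 -m creep '0 0.006 0.072 0 0 0 -0.6; 0 0.006 0.072 0 0 0 -0.6; 0.07 0.006 0.072 0 0 0 -0.6; 0.14 0.006 0.072 0 0 0 -0.6; 0.21 0.006 0.072 0 0 0 -0.6; 0.28 0.006 0.072 0 0 0 -0.6; 0.35 0.006 0.072 0 0 0 -0.6; 0.35 0.006 0.072 0 0 0 -0.6'
python3 - <<'E'
from h import *
s=pose(); go(s,-17,91,.0585); gs()
E
```

```text
t: 15.2
tool_pos: [0.4748, 0.0364, 0.0821]
orientation: [[0.725, 0.689, 0.002], [0.689, -0.725, 0.0], [0.001, 0.001, -1.0]]
contact_force: [-0.6, -0.7, -0.1]
finger_gap: 0.0174
grasp_force: 0.0
t 15.2 tray [-60.1  45.4] tipz mm 60.1 gap 17.4 F [-0.6 -0.7 -0.1] yaw 45.4 q [-0.06  0.18 -0.55  0.84  0.    2.32]
(-17, 91) units [ 0.418 -0.015  0.011]
[367. 211.] 141 hue 12 [-44.   62.4]
[326. 246.] 108 hue 104 [ 64.4 -13.8]
[349. 253.] 81 hue 63 [82.1 28.6]
```

```bash
python3 -m creep '0.07 0 0.01 0 0 0 -0.6; 0.14 0 0.01 0 0 0 -0.6; 0.21 0 0.01 0 0 0 -0.6; 0.28 0 0.01 0 0 0 -0.6; 0.35 0 0.01 0 0 0 -0.6; 0.405 0 0.01 0 0 0 -0.6; 0.405 0 0.01 0 0 0 -0.6'
python3 -m creep '-0.1 0 0 0 0 0 -0.6; -0.2 0 0 0 0 0 -0.6; -0.2 0 0 0 0 0 -1; -0.2 0 0 0 0 0 -1'
python3 - <<'E'
from h import *
s=pose(); go(s,0,55,.0585); gs("p11")
E
```

```text
t: 15.95
tool_pos: [0.5184, 0.0781, 0.0804]
orientation: [[0.725, 0.688, 0.001], [0.688, -0.725, 0.0], [0.001, 0.001, -1.0]]
contact_force: [0.0, -0.1, 0.6]
finger_gap: 0.0171
grasp_force: 0.0
t: 16.35
tool_pos: [0.4943, 0.0559, 0.0802]
orientation: [[0.727, 0.687, -0.0], [0.687, -0.727, 0.0], [-0.0, -0.0, -1.0]]
contact_force: [0.4, -0.5, -0.5]
finger_gap: -0.0004
grasp_force: 0.0
t 16.35 tray [-40.9  65.2] tipz mm 58.2 gap -0.4 F [ 0.4 -0.5 -0.5] yaw 45.6 q [-0.02  0.21 -0.51  0.85  0.    2.37]
(0, 55) units [ 0.147  0.24  -0.002]
[389. 226.] 148 hue 13 [-1.000e-01  1.055e+02]
[326. 246.] 111 hue 104 [ 64.7 -13.8]
[349. 253.] 77 hue 63 [82.5 28.8]
```

```bash
python3 -m creep '0 0.1 0 0 0 -0.25 -1; 0.15 0.235 0 0 0 -0.25 -1; 0.15 0.235 0 0 0 -0.25 -1; 0.15 0.235 0 0 0 -0.25 -1; 0.15 0.235 0 0 0 -0.25 -1; 0.15 0.235 0 0 0 -0.25 -1; 0.15 0.235 0 0 0 -0.25 -1'
python3 - <<'E'
from h import *
s=pose(); go(s,0,127,.0585); gs()
E
```

```text
t: 17.1
tool_pos: [0.5363, 0.0466, 0.0803]
orientation: [[0.027, 1.0, 0.001], [1.0, -0.027, 0.0], [0.0, 0.001, -1.0]]
contact_force: [-0.7, -0.2, 0.2]
finger_gap: 0.0001
grasp_force: 0.0
t 17.1 tray [ 1.2 56.6] tipz mm 58.3 gap 0.1 F [-0.7 -0.2  0.2] yaw 0.5 q [-0.03  0.28 -0.42  0.87  0.    1.56]
(0, 127) units [ 0.469 -0.012 -0.001]
[389. 226.] 149 hue 13 [ -0.3 105.5]
[326. 246.] 109 hue 104 [ 64.6 -14. ]
[349. 253.] 75 hue 63 [82.5 28.8]
```

```bash
python3 -m creep '0.08 -0.01 0 0 0 0 -1; 0.14 -0.01 0 0 0 0 -1; 0.2 -0.01 0 0 0 0 -1; 0.26 -0.01 0 0 0 0 -1; 0.32 -0.01 0 0 0 0 -1; 0.37 -0.01 0 0 0 0 -1; 0.42 -0.01 0 0 0 0 -1; 0.475 -0.01 0 0 0 0 -1'
python3 -m creep '0 0 0 0 0 0 -1; 0 0 0 0 0 0 -1'
python3 - <<'E'
from h import *
s=pose(); gs()
E
python3 -m creep '0 0 -0.3 0 0 0 -1; -0.2 0 -0.5 0 0 0 -1; -0.6 -0.3 -0.7 0 0 0 -1; -0.8 -0.6 -0.7 0 0 0 -1; -0.8 -0.9 -0.7 0 0 0 -1; -0.8 -0.9 -0.7 0 0 0 -1; -0.8 -0.9 -0.7 0 0 0 -1'
python3 - <<'E'
from h import *
s=pose(); gs()
p,_=env.camera("top"); cv2.imwrite("pics/end.png",cv2.resize(p[130:350,150:420],(800,600))[:,:,::-1])
E
```

```text
t: 17.95
tool_pos: [0.5363, 0.1185, 0.0802]
orientation: [[0.027, 1.0, -0.0], [1.0, -0.027, 0.0], [0.0, -0.0, -1.0]]
contact_force: [-0.4, -0.2, -0.3]
finger_gap: -0.0005
grasp_force: 0.0
t: 18.15
tool_pos: [0.5363, 0.118, 0.0802]
orientation: [[0.027, 1.0, -0.0], [1.0, -0.027, -0.0], [-0.0, -0.0, -1.0]]
contact_force: [0.3, -0.4, -0.5]
finger_gap: -0.0001
grasp_force: 0.0
t 18.15 tray [-1.00e-01  1.28e+02] tipz mm 58.2 gap -0.1 F [ 0.3 -0.4 -0.5] yaw 0.5 q [ 0.1   0.3  -0.4   0.88 -0.    1.7 ]
[326. 246.] 115 hue 104 [ 65.1 -13.7]
[349. 253.] 77 hue 63 [81.4 29.1]
t: 18.9
tool_pos: [0.3946, 0.0009, 0.1848]
orientation: [[0.03, 1.0, -0.002], [1.0, -0.03, 0.0], [-0.0, -0.002, -1.0]]
contact_force: [-0.4, -0.8, -0.2]
finger_gap: -0.0003
grasp_force: 0.0
t 18.9 tray [-139.7    8.4] tipz mm 162.8 gap -0.3 F [-0.4 -0.8 -0.2] yaw 0.7 q [-0.16 -0.09 -0.58  1.08 -0.    1.44]
[326. 246.] 111 hue 104 [ 64.7 -13.8]
[349. 253.] 78 hue 63 [82.5 29.7]
```

View pics/end.png

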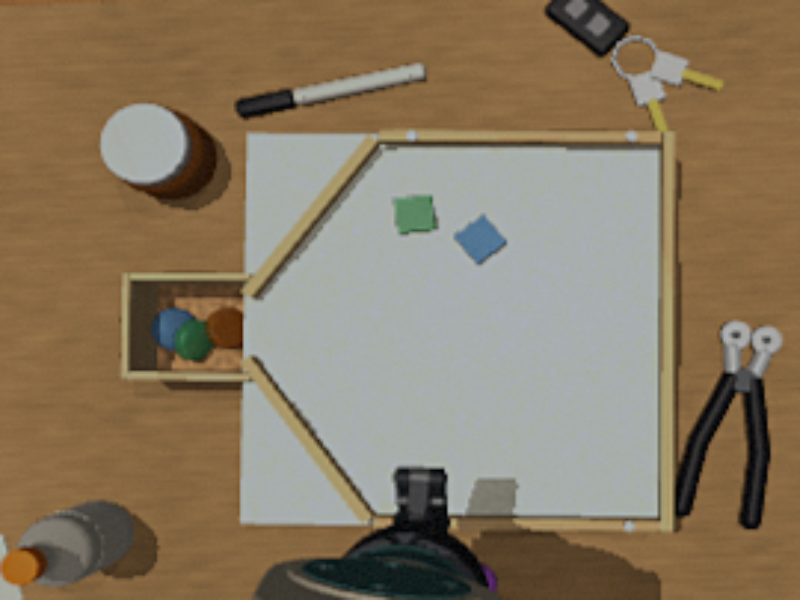

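The final view shows blue, green and brown in the box at about (170,325), (193,340) and (228,328). Both tiles are where they were, and the arm is clear.

```bash
python3 -c "
from station import env
print(env.finish_job())"
```

```text
the job is handed in; nothing more can be done
None
```

All three gems (blue, green, then brown) were swept one at a time through the gate into the catch box; the tiles stayed on the tray, nothing around it was touched, and I handed the job in at about 19 s.

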